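# Fetch the kitchen timer from the blocked pull-out basket

## Task

The kitchen timer is in the wire pull-out basket, and the pepper mill, the salt shaker and the spice jar stand in front of it. Set those three upright aside on free worktop, clear of the basket's way, before you pull the basket open; take out the timer and stand it in the middle of the yellow note pad (leave the coffee capsule in the basket), push the basket fully home, and only then put the mill, the shaker and the jar back, each on the spot where it stood, without ever knocking one over.

Things in the scene. Friction and masses are not known exactly. Their poses are not given: they have to be found in the camera images.
- pepper_mill: Turned dark-brown wooden pepper mill, 58 mm diameter at the foot, waisted, round 50 mm head from 109 to 139 mm, small metal knob on top, 150 mm high in all, 0.18 kg; origin at the centre of its underside, z up its axis. Stands on the worktop in front of the basket. Grasp it from above round the upper body or head (50 to 58 mm wide), TCP about 115 mm up: lower, the gripper meets the knob.
- salt_shaker: Glass salt shaker with a grey domed cap, 44 mm diameter, 90 mm high (cap 34 mm wide above 74 mm), 0.10 kg; origin at the centre of its underside, z up its axis. Stands in front of the basket; grasp round the glass, 40 to 65 mm up.
- spice_jar: Round glass spice jar with a dark screw cap, 41 mm diameter, 105 mm high, 0.11 kg; origin at the centre of its underside, z up its axis. Stands in front of the basket; grasp 50 to 90 mm up. (Two more jars far back between the knife block and the paper roll are not meant.)
- kitchen_timer: Round wind-up kitchen timer, white domed top on a dark base, 58 mm diameter, 41 mm high, 0.09 kg; origin at the centre of its underside, z up. Starts in the left or right half of the basket, on its floor (16 mm above the worktop), seen between the wires of the frame's top. Nothing on it needs turning. Grasp it round the sides from above, TCP about 25 mm above its underside.
- capsule: White coffee capsule standing upright, its printed foil lid on top, 51 mm diameter at the rim, 43 mm high, 0.012 kg; origin at the centre of its underside. Stands in the other half of the basket, about 86 mm beside the timer, and stays there.
- note_pad: Yellow square note pad, 75 x 75 x 11 mm, fixed; origin at the centre of its underside. Lies at the near end of a free strip of worktop, 120 mm wide, whose middle line runs from the pad's centre along (x, y) = (0.50, 0.87), free for 290 mm: room to set things aside in a row, 84 to 94 mm apart. The knife block (240 mm high) stands between the strip and the basket: pass on the robot's side of it.
- organiser: Chrome wire frame fixed on the worktop, 140 mm deep (x), 216 mm wide (y), 71 mm high, wire grid on top (27 mm apart), open at the front; origin at the centre of its underside, front and opening direction to its own -x. The open basket reaches 187 mm out from the origin (full width), its 68 mm wide handle 230 mm; the three things stand in that way, 160 to 256 mm out.
- basket (a joint): How far the wire basket is pulled out along the frame's -x, m: 0 = fully home, 0.12 = open to the stop. Starts at 0 to 0.012. 1.5 N of friction; it stays where it is left. Inside 200 mm wide and 128 mm deep, walls to 52 mm above the worktop; at 0.12 its middle is 50 mm in front of the frame, so the timer is free of the wire top.
- basket_handle (a point): Middle of the basket's bow handle: a round horizontal bar, 8 mm thick, 44 mm long along the frame's y, 66 mm above the worktop, 37 mm clear of the basket's front wires. Moves with the basket (x axis against the opening direction). Pinch it from above with the fingers closing along the frame's x.
Mind the look-alikes: they are no part of the job. What is shaped like the spice_jar but orange is not meant.

How it is judged:
By the outcome, as a careful person would: the job done as asked, in the order asked, and still so for the second after the job is handed in, with the robot touching nothing.
It also fails if it takes over 138 s, if anything falls off the work surface, if the arm or the gripper's body presses on something with over 40 N, if the wrist force passes 120 N, or if a joint passes its speed limit or range.

## Robot

A 6-joint arm with a two-finger parallel gripper is mounted at the origin on a cart in front of the work surface, level with it; the furniture and walls round the work are solid. World frame = base frame: x ahead of the robot, y to its left, z up, the work surface at z = 0. Lengths are in m, angles in degrees, forces in N, time in s.
With the tool pointing down it reaches from about 0.3 to 0.75 m from the base axis. Payload 8.5 kg.
Tool frame: the origin (TCP) lies between the finger pads, 19 mm behind the fingertips; this is the grasp point; z points along the fingers, y is the line along which they close (so a half turn about z gives the same grasp; the last joint's range is limited). The gripper opens to 85 mm and grips with 20 to 120 N. Pads are 22 mm wide; open, the fingers measure 114 mm over their backs; the gripper's body (76 mm by 85 mm) begins 54 mm behind the grasp point. The pads swing forward as they close: fully open they stand 13 mm farther back than shut.
Start: joints at [55.159, 21.807, 74.336, -0, 83.858, -12.336], TCP at [0.211, 0.508, 0.25] pointing down, gripper open.
Joint ranges: [-178.18, 178.18], [-50.72, 133.34], [12.68, 142.11], [-81.47, 261.47], [9.98, 163.14], [-165.26, 165.26]. Speed limits (degrees/s): [136.94, 136.94, 180, 180, 180, 180].

## Interface

Orientations are given as a 3x3 rotation matrix whose columns are the frame's x, y, z axes.
In Python, from rig import monitor, optics, close_job, models gives the robot as it stands.
- The arm moves only by the tool step_arm, never from a script. Its arguments are lists of equal length, an entry for each row: "fingers": the closure, from -1 (fully open) to 1 (shut); "travel": the shift along the tool's x, y, z scaled (see below), a list of three; "twist": the turn about the tool's z scaled (see below). In form: {"fingers": [fingers, ...], "travel": [[tx, ty, tz], ...], "twist": [twist, ...]}. A call has 1 to 10 rows; each row shifts and turns the commanded pose from where the row before left it, along the tool's axes as they then stand; what a row does not reach is not made up. The controller multiplies each number of a shift by 100 mm and each number of a turn by pi rad. A row lasts 1/8 s, in which the tool goes at most 62.5 mm and 10.7 degrees, less where a joint would pass 70% of its speed; a pose out of reach is approached as far as the arm can. A call with a number of a shift or a turn outside -1 to 1 is refused whole. A call with a gripper value outside its range is refused whole. The fingers move at their own pace and stop on an object; "force" is the grip in N (left out, the last holds). Time passes only in rows, so rows that do not move let the fingers close. It gives the time, the measured TCP pose, the force, the opening and the grip force at its end, in the units of the state.
- monitor.observe(): the state, without advancing time (a new reading comes with each control period).
- optics.get_image(name): name is "scene" or "top" or "wrist"; returns (picture, depth): 420x560x3 uint8, blue, green, red; 420x560 float32, m along the optical axis (not along the pixel's ray), 0 where there is no reading.
- optics.get_calibration(name): a dict with "vertical_fov" (degrees; the focal length in pixels is half the picture's height over the tangent of half this angle, whatever the lens; pixels are square), "cx", "cy" (the principal point, pixels), "distortion" ([k1, k2, p1, p2, k3] as OpenCV has them; the pictures are not rectified), "world_from_camera" (4x4, takes a point from camera to world coordinates). Camera axes: x right, y up, looking along -z (the intrinsics and any distortion apply to the point x, -y, -z); pixel columns grow to the right and rows downward; lengths in m; the calibration is good to about 2 mm. A picture is of the moment at which its call begins: read the wrist's pose just before it. get_calibration takes no time and is no camera call; for the wrist camera it gives the pose at the moment of the call.
- close_job(): hands the job in; it is judged then, once.
Trained networks look in the newest picture that a camera, given by its name, has taken for a name from the list of things; names that differ only in an ending like _2 or _b are one class to them, and where a whole thing is asked for, a point or a joint stands for the part that bears it (a point fixed in the world has none). Each returns a list of dicts, best first, with "confidence" (0 to 1); they miss things now and then, are a little off and sometimes report something else, mostly with a low value. They report only what shows in the picture. A call takes as long as a camera call. They do not tell look-alikes from the thing itself.
- models.trace(camera, query): "mask" (420x560 bool, what is visible of it) and "point" ([column, row] in pixels, amid what is visible of it).
- models.landmark_of(camera, query): "point" ([column, row] in pixels: a listed point, or the origin of a listed thing).
The state is a dict: "time_s": time; "q": joint angles; "qvel": joint speeds; "joint_efforts": joint torques, N m; "position": TCP position; "tool_rot": TCP orientation; "ft_force": force on the tool from outside, world axes, zero at the start; "wrist_torque": the same for the moment, N m; "grip_width": finger opening in m; "gripper_force": force on a finger pad.
Only numpy, scipy, OpenCV 4.12 (cv2) and the standard library are available. Lean on these libraries where they do the work, as an engineer would, in place of code of your own. Each camera call takes 0.05 s, during which the arm holds its last target. There are 200 camera calls.

## Working session

There is one attempt and no reset: what is moved stays moved. The work goes in short steps, Python scripts to look and compute and a tool call to move; the robot and the scene stay as the last step left them, time stands still between calls to the robot, and variables do not carry over. Pictures are saved under pics/ and viewed, at most 14 in all, crops included, and the job is handed in when it is done.

Besides the shell and the picture viewer there is one more tool, called after ">>>" as name([rows], argument=value, ...), one row to a line, values as JSON. step_arm: Moves the arm, as the interface text tells. Its arguments: {"type":"object","properties":{"fingers":{"type":"array","items":{"type":"number"}},"travel":{"type":"array","items":{"type":"array","items":{"type":"number"}}},"twist":{"type":"array","items":{"type":"number"}},"force":{"type":"number"}},"required":["fingers","travel","twist"]}

```bash
ls; mkdir -p pics; cat > h.py <<'E'
import numpy as np, cv2
from rig import monitor, optics, close_job, models
def K(c):
    f=210/np.tan(np.radians(c["vertical_fov"])/2)
    return np.array([[f,0,c["cx"]],[0,f,c["cy"]],[0,0,1.]]),np.array(c["distortion"],float)
def rays(c,px):
    k,d=K(c); u=cv2.undistortPoints(np.array(px,float).reshape(-1,1,2),k,d).reshape(-1,2)
    return np.c_[u[:,0],-u[:,1],-np.ones(len(u))]
def at_depth(c,px,dep):
    T=np.array(c["world_from_camera"]); return (rays(c,px)*np.array(dep).reshape(-1,1))@T[:3,:3].T+T[:3,3]
def at_z(c,px,z):
    T=np.array(c["world_from_camera"]); r=rays(c,px)@T[:3,:3].T; return T[:3,3]+r*((z-T[2,3])/r[:,2])[:,None]
def cloud(c,mask,dep):
    v,u=np.nonzero(mask&(dep>0)); return at_depth(c,np.c_[u,v],dep[v,u])
def project(c,P):
    T=np.linalg.inv(np.array(c["world_from_camera"])); p=np.atleast_2d(P)@T[:3,:3].T+T[:3,3]
    k,d=K(c); return cv2.projectPoints(p*[1,-1,-1],np.zeros(3),np.zeros(3),k,d)[0].reshape(-1,2)
E
python3 - <<'E'
from h import *
for n in ["scene","top"]:
    im,d=optics.get_image(n); c=optics.get_calibration(n)
    cv2.imwrite(f"pics/{n}0.png",im); np.save(f"{n}0.npy",d)
    print(n,np.round(np.array(c["world_from_camera"])[:3,3],2),c["vertical_fov"])
    for q in ["pepper_mill","salt_shaker","spice_jar","kitchen_timer","capsule","note_pad","organiser","basket_handle"]:
        for r in models.trace(n,q)[:3]:
            if r["confidence"]<.2: continue
            P=cloud(c,r["mask"],d)
            print(q,round(r["confidence"],2),np.round(r["point"]),len(P),*( [np.round(np.median(P,0),3),np.round(np.percentile(P,2,axis=0),3),np.round(np.percentile(P,98,axis=0),3)] if len(P) else []))
    for q in ["organiser","basket_handle","note_pad"]:
        for r in models.landmark_of(n,q)[:2]: print("lm",q,round(r["confidence"],2),np.round(r["point"],1))
print(monitor.observe())
E
```

```text
pics
scene [ 0.07 -0.31  0.76] 50.290695957609785
pepper_mill 0.79 [274. 187.] 1208 [0.568 0.083 0.077] [0.556 0.069 0.006] [0.594 0.11  0.145]
pepper_mill 0.59 [205. 222.] 1048 [0.438 0.178 0.011] [0.399 0.139 0.002] [0.481 0.22  0.013]
pepper_mill 0.55 [349. 186.] 5043 [ 0.702 -0.024  0.034] [ 0.609 -0.134  0.001] [0.814 0.105 0.073]
salt_shaker 0.8 [254. 221.] 672 [0.484 0.077 0.052] [ 0.472  0.065 -0.001] [0.509 0.101 0.089]
spice_jar 0.79 [233. 273.] 1013 [0.352 0.014 0.08 ] [0.341 0.003 0.004] [0.377 0.04  0.107]
spice_jar 0.77 [301. 218.] 868 [ 0.529 -0.     0.076] [ 0.521 -0.013  0.004] [0.558 0.024 0.107]
kitchen_timer 0.87 [338. 173.] 515 [0.71  0.02  0.051] [ 0.676 -0.003  0.02 ] [0.743 0.051 0.072]
capsule 0.81 [359. 190.] 499 [ 0.685 -0.055  0.058] [ 0.648 -0.076  0.016] [ 0.726 -0.03   0.071]
note_pad 0.68 [204. 222.] 1040 [0.438 0.178 0.011] [0.398 0.14  0.003] [0.481 0.218 0.013]
organiser 0.69 [346. 185.] 5001 [ 0.703 -0.026  0.027] [ 0.61  -0.133 -0.001] [0.819 0.104 0.073]
basket_handle 0.78 [341. 200.] 2426 [ 0.677 -0.012  0.018] [ 0.608 -0.116  0.013] [0.799 0.10
[... 1137 characters left out ...]
8576835e+01, -1.23339757e+01]), 'qvel': array([ 0.06578298,  0.07353072, -0.00015195, -0.08615677,  0.01559333,
        0.1106759 ]), 'joint_efforts': array([-1.17519172e-03, -4.48318219e+01, -2.31460029e+01, -2.76126166e-04,
        4.95371405e-04,  1.50898336e-05]), 'position': array([0.21052727, 0.5080887 , 0.25001557]), 'tool_rot': array([[-9.23821597e-01,  3.82823270e-01, -7.33190493e-06],
       [ 3.82823270e-01,  9.23821597e-01, -1.77632615e-05],
       [-2.68177335e-08, -1.92169084e-05, -1.00000000e+00]]), 'ft_force': array([-0.35621646,  0.08125285, -0.9827811 ]), 'wrist_torque': array([-0.00549815, -0.00997989,  0.00381921]), 'gripper_force': 0.0, 'grip_width': 0.08548540846763576}
```

View pics/scene0.png

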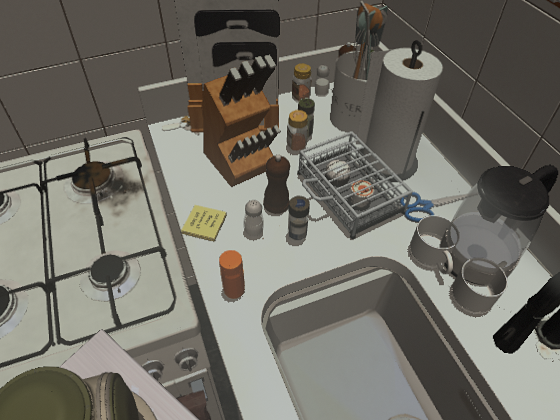

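View pics/top0.png

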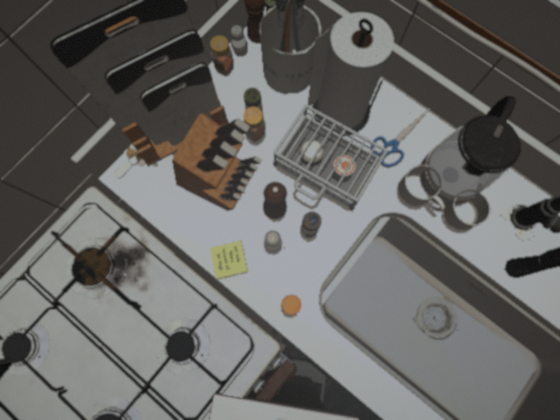

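Candidates, as scene pixels:
- **Spice jar:** (299,217) has a dark cap and stands in front of the basket, so it is the one. Orange (232,273) and the back jars (298,130) and (305,115) are not meant.
- **Timer:** basket left (338,171) is a plain white dome. The capsule, with a printed lid, is at (362,188).
- **Mill:** (277,187).
- **Shaker:** (254,220). The one at (322,80) at the back is not meant.
- **Pad:** (205,222).

Next is the close crop and the precise fits.

```bash
cat > fit.py <<'E'
from h import *
from scipy.optimize import least_squares
S=cv2.imread("pics/scene0.png"); cv2.imwrite("pics/crop0.png",cv2.resize(S[120:260,220:420],None,fx=4,fy=4,interpolation=cv2.INTER_CUBIC))
C={n:optics.get_calibration(n) for n in ["scene","top"]}; D={n:np.load(n+"0.npy") for n in C}
allm=np.ones((420,560),bool); W={n:cloud(C[n],allm,D[n]) for n in C}
def circ(P,r,g):
    f=lambda p:np.hypot(P[:,0]-p[0],P[:,1]-p[1])-r
    return least_squares(f,g,loss="soft_l1",f_scale=.001)
for nm,g,r,lo,hi in [("mill",(.572,.091),.025,.112,.135),("shaker",(.49,.082),.022,.02,.07),("jar",(.536,.006),.0205,.02,.10),("decoy",(.363,.023),.0205,.02,.1)]:
    for n in W:
        P=W[n]; P=P[(np.hypot(P[:,0]-g[0],P[:,1]-g[1])<r+.012)&(P[:,2]>lo)&(P[:,2]<hi)]
        s=circ(P,r,g); print(nm,n,len(P),np.round(s.x,4),"res mm",np.round(np.median(abs(s.fun))*1e3,2))
    P=W["top"]; zt=dict(mill=.14,shaker=.075,jar=.1,decoy=.1)[nm]
    P=P[(np.hypot(P[:,0]-g[0],P[:,1]-g[1])<r+.012)&(P[:,2]>zt)]; print("  top centroid",np.round(P.mean(0),4),P[:,2].max())
for n in W:
    P=W[n]; m=(abs(P[:,2]-.070)<.005)&(P[:,0]>.58)&(P[:,0]<.85)&(abs(P[:,1]+.01)<.16)
    rc=cv2.minAreaRect(P[m][:,:2].astype(np.float32)); print(n,"org",m.sum(),np.round(rc[0],4),np.round(rc[1],4),rc[2])
    m=(abs(P[:,2]-.011)<.006)&(P[:,2]>.008)&(abs(P[:,0]-.442)<.06)&(abs(P[:,1]-.179)<.06)
    rc=cv2.minAreaRect(P[m][:,:2].astype(np.float32)); print(n,"pad",m.sum(),np.round(rc[0],4),np.round(rc[1],4),rc[2],P[m].mean(0))
print("lm handle",at_z(C["scene"],[[311.8,191.8]],.066),at_z(C["top"],[[305.8,189.8]],.066))
print("lm org",at_z(C["scene"],[[351.5,191.4]],0),at_z(C["top"],[[328.1,161.7]],0))
E
python3 fit.py
```

```text
mill scene 278 [0.5855 0.0958] res mm 2.1
mill top 224 [0.5872 0.0927] res mm 2.86
  top centroid [0.5831 0.0911 0.1465] 0.1533018038444336
shaker scene 347 [0.4962 0.0881] res mm 2.05
shaker top 124 [0.4987 0.0848] res mm 1.94
  top centroid [0.4952 0.0838 0.0854] 0.09236388209837643
jar scene 500 [0.5421 0.0077] res mm 0.58
jar top 132 [0.543  0.0056] res mm 0.28
  top centroid [0.5418 0.006  0.1057] 0.10929119273774568
decoy scene 534 [0.3619 0.0244] res mm 0.48
decoy top 9 [0.3631 0.0227] res mm 0.18
  top centroid [0.3628 0.0226 0.1059] 0.11003030738652075
scene org 1840 [ 0.716  -0.0117] [0.2551 0.2633] 21.46644401550293
scene pad 979 [0.441  0.1816] [0.0771 0.0752] 22.660470962524414 [0.43985881 0.18031313 0.0110065 ]
top org 1759 [ 0.7185 -0.0148] [0.2621 0.248 ] 29.361644744873047
top pad 1031 [0.4429 0.1799] [0.0748 0.0747] 22.390827178955078 [0.44239677 0.1795237  0.01181189]
lm handle [[0.61110165 0.0230252  0.066     ]] [[0.61868977 0.02772884 0.066     ]]
lm org [[ 0.72167212 -0.01632126  0.        ]] [[ 0.72078999 -0.01757498  0.        ]]
```

View pics/crop0.png

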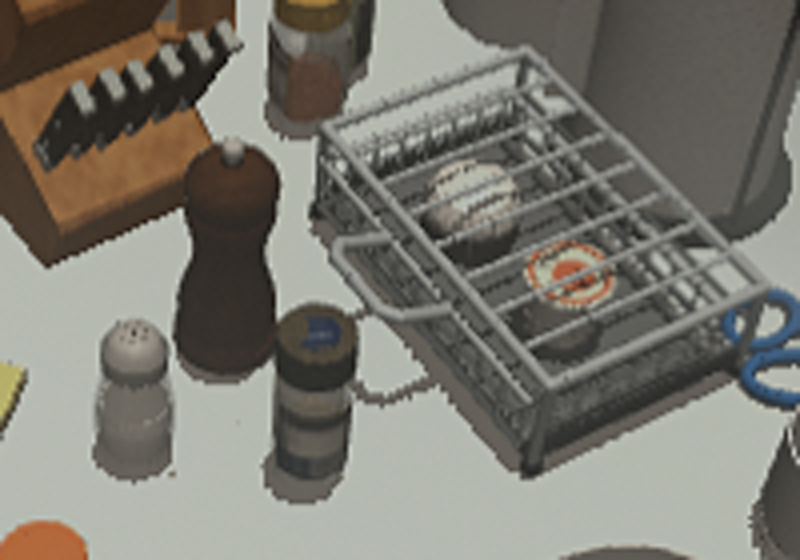

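>>> step_arm([
  [-0.44, -0.303, -0.11],
  [-0.44, -0.303, -0.11],
  [-0.44, -0.303, -0.11],
  [-0.44, -0.303, -0.11],
  [-0.44, -0.303, -0.11],
  [-0.44, -0.303, -0.11],
  [-0.44, -0.303, -0.11],
  [-0.44, -0.303, -0.11],
  [-0.44, -0.303, -0.11],
  [-0.44, -0.303, -0.11],
], fingers=[-1, -1, -1, -1, -1, -1, -1, -1, -1, -1], twist=[0, 0, 0, 0, 0, 0, 0, 0, 0, 0])

```text
time_s: 2.45
position: [0.5017, 0.0581, 0.3606]
tool_rot: [[-0.924, 0.383, 0.0], [0.383, 0.924, 0.0], [-0.0, 0.0, -1.0]]
ft_force: [1.3, 1.7, 0.2]
grip_width: 0.0856
gripper_force: 0.0
```

```bash
python3 - <<'E'
from h import *
s=monitor.observe(); print(s["position"],s["q"])
im,d=optics.get_image("wrist"); c=optics.get_calibration("wrist"); cv2.imwrite("pics/w1.png",im); np.save("w1.npy",d)
T=np.array(c["world_from_camera"]); print(np.round(T,3),c["vertical_fov"])
np.save("w1T.npy",T)
for q in ["pepper_mill","salt_shaker","spice_jar","kitchen_timer"]:
    for r in models.trace("wrist",q)[:2]: print(q,r["confidence"],r["point"],np.round(np.median(cloud(c,r["mask"],d),0),3))
for r in models.landmark_of("wrist","basket_handle")[:1]: print(r["point"],r["confidence"],at_z(c,[r["point"]],.066))
for r in models.landmark_of("wrist","organiser")[:1]: print(r["point"],r["confidence"],at_z(c,[r["point"]],0))
E
```

```text
[0.50170659 0.05809447 0.36056439] [-6.85131158e+00  1.39195296e+01  6.79043336e+01  7.22054145e-03
  9.81504994e+01 -7.43341710e+01]
[[ 0.385 -0.887 -0.254  0.44 ]
 [ 0.923  0.37   0.108  0.081]
 [-0.002 -0.276  0.961  0.484]
 [ 0.     0.     0.     1.   ]] 65.1822949277632
pepper_mill 0.67 [326.8, 218.3] [0.574 0.089 0.127]
salt_shaker 0.92 [295.6, 153.9] [0.492 0.081 0.082]
spice_jar 0.91 [254.9, 212.3] [0.538 0.007 0.104]
kitchen_timer 0.78 [314.8, 306.1] [0.717 0.025 0.051]
[286.3, 299.1] 0.92 [[ 0.72125707 -0.02337952  0.        ]]
```

View pics/w1.png

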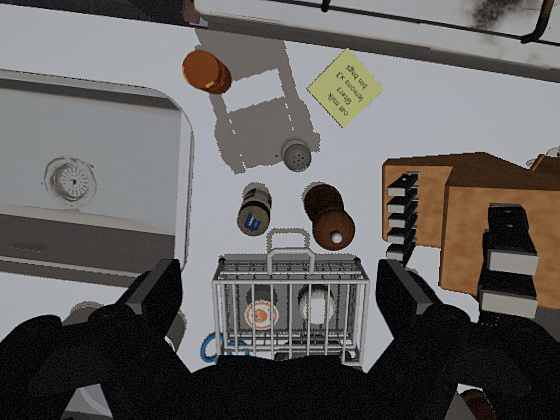

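```bash
python3 - <<'E'
from h import *
c=optics.get_calibration("wrist"); d=np.load("w1.npy")
for n,p,z in [("knob",(334,237),.15),("shaker",(296.5,153),.088),("jarcap",(254,219),.105),("handle",(289,232),.067),("fL",(215,281),.070),("fR",(366,281),.070)]:
    print(n,np.round(at_z(c,[p],z),4))
W=cloud(c,np.ones(d.shape,bool),d)
from scipy.optimize import least_squares
for n,g,r,lo,hi in [("mill",(.584,.091),.025,.112,.135),("shaker",(.496,.084),.017,.076,.083),("jar",(.541,.006),.0205,.02,.1)]:
    P=W[(np.hypot(W[:,0]-g[0],W[:,1]-g[1])<r+.012)&(W[:,2]>lo)&(W[:,2]<hi)]
    s=least_squares(lambda p:np.hypot(P[:,0]-p[0],P[:,1]-p[1])-r,g,loss="soft_l1",f_scale=.001);print(n,len(P),s.x)
P=W[(abs(W[:,0]-.583)<.03)&(abs(W[:,1]-.091)<.03)&(W[:,2]>.141)];print("knob",len(P),P.mean(0))
P=W[(abs(W[:,0]-.535)<.04)&(abs(W[:,1]-.006)<.03)&(W[:,2]>.1)];print("cap",len(P),cv2.minEnclosingCircle(P[:,:2].astype(np.float32)))
P=W[(abs(W[:,0]-.49)<.04)&(abs(W[:,1]-.083)<.03)&(W[:,2]>.06)];print("shk",len(P),cv2.minEnclosingCircle(P[:,:2].astype(np.float32)))
E
```

```text
knob [[0.5777 0.0941 0.15  ]]
shaker [[0.486 0.09  0.088]]
jarcap [[0.5381 0.0132 0.105 ]]
handle [[0.5832 0.042  0.067 ]]
fL [[ 0.6105 -0.0807  0.07  ]]
fR [[0.6911 0.115  0.07  ]]
mill 926 [0.58506452 0.09701585]
shaker 205 [0.4945197 0.0887105]
jar 449 [0.54023459 0.01012806]
knob 95 [0.58024256 0.09626431 0.14687024]
cap 811 ((0.5397277474403381, 0.010575851425528526), 0.020262785255908966)
shk 22372 ((0.5010039210319519, 0.08301092684268951), 0.0405404269695282)
```

>>> step_arm([
  [0.17, 0.24, 0.45],
  [0, 0, 0.58],
  [0, 0, 0.58],
  [0, 0, 0.58],
  [0, 0, 0.5],
  [0, 0, 0.36],
  [0, 0, 0],
  [0, 0, 0],
  [0, 0, 0],
  [0, 0, 0],
], fingers=[-1, -1, -1, -1, -1, -1, -1, 1, 1, 1], twist=[0, 0, 0, 0, 0, 0, 0, 0, 0, 0], force=30)

```text
time_s: 4.05
position: [0.4951, 0.0884, 0.0564]
tool_rot: [[-0.924, 0.383, 0.003], [0.383, 0.924, -0.0], [-0.003, 0.001, -1.0]]
ft_force: [-1.4, -0.4, 7.5]
grip_width: 0.0372
gripper_force: 28.3
```

```bash
python3 - <<'E'
from h import *
a,_=optics.get_image("scene"); b,_=optics.get_image("wrist")
cv2.imwrite("pics/g1.png",np.hstack([cv2.resize(a[150:290,180:330],(400,373)),cv2.resize(b,(400,300))[:, :].copy() if 0 else cv2.resize(b,(400,373))]))
print(monitor.observe()["position"],monitor.observe()["grip_width"])
E
```

```text
[0.49509636 0.08834972 0.05635883] 0.03741933950452171
```

View pics/g1.png

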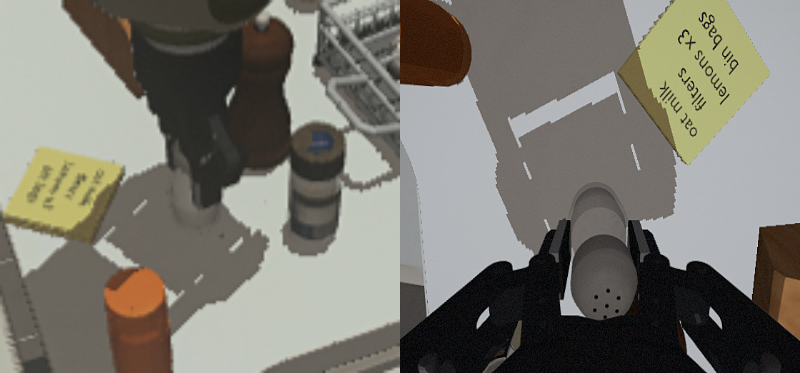

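>>> step_arm([
  [0, 0, -0.6],
  [0, 0, -0.6],
  [0, 0, -0.6],
  [0.2, 0.19, -0.2],
  [0.3, 0.29, 0],
  [0.306, 0.29, 0],
  [-0.059, 0.498, 0],
  [-0.059, 0.498, 0],
  [-0.059, 0.498, 0],
  [-0.059, 0.498, 0],
], fingers=[1, 1, 1, 1, 1, 1, 1, 1, 1, 1], twist=[0, 0, 0, 0, 0, 0, 0, 0, 0, 0])

```text
time_s: 5.4
position: [0.5479, 0.3668, 0.2555]
tool_rot: [[-0.924, 0.383, 0.001], [0.383, 0.924, 0.0], [-0.0, 0.0, -1.0]]
ft_force: [1.4, -0.2, -0.0]
grip_width: 0.0377
gripper_force: 29.7
```

>>> step_arm([
  [-0.059, 0.47, 0],
  [0, 0, 0.5],
  [0, 0, 0.5],
  [0, 0, 0.5],
  [0, 0, 0.3],
  [0, 0, 0.15],
  [0, 0, 0.04],
  [0, 0, 0],
  [0, 0, 0],
  [0, 0, 0],
], fingers=[1, 1, 1, 1, 1, 1, 1, 1, -0.4, -0.4], twist=[0, 0, 0, 0, 0, 0, 0, 0, 0, 0])

```text
time_s: 6.65
position: [0.5713, 0.4068, 0.0568]
tool_rot: [[-0.924, 0.383, 0.001], [0.383, 0.924, 0.001], [-0.001, 0.001, -1.0]]
ft_force: [0.9, -1.2, 0.3]
grip_width: 0.0594
gripper_force: 0.0
```

>>> step_arm([
  [0, 0, -0.6],
  [0, 0, -0.6],
  [0, 0, -0.6],
  [0, 0, -0.6],
  [0.072, -0.615, 0],
  [0.072, -0.615, 0],
  [0.072, -0.615, 0],
  [0.072, -0.615, 0],
  [-0.385, -0.333, 0],
  [-0.385, -0.333, 0],
], fingers=[-0.4, -0.4, -0.4, -0.4, -0.4, -0.4, -0.4, -0.4, -0.4, -0.4], twist=[0, 0, 0, 0, 0, 0, 0, 0, 0, 0])

```text
time_s: 7.9
position: [0.4958, 0.0979, 0.297]
tool_rot: [[-0.924, 0.383, 0.002], [0.383, 0.924, 0.0], [-0.002, 0.001, -1.0]]
ft_force: [0.7, 1.0, -0.4]
grip_width: 0.0597
gripper_force: 0.0
```

>>> step_arm([
  [-0.383, -0.33, 0],
  [-0.383, -0.33, 0],
  [0, 0, 0.57],
  [0, 0, 0.57],
  [0, 0, 0.57],
  [0, 0, 0.4],
  [0, 0, 0.17],
  [0, 0, 0],
  [0, 0, 0],
  [0, 0, 0],
], fingers=[-0.4, -0.4, -0.4, -0.4, -0.4, -0.4, -0.4, 1, 1, 1], twist=[0, 0, 0, 0, 0, 0, 0, 0, 0, 0])

```text
time_s: 9.15
position: [0.5418, 0.009, 0.069]
tool_rot: [[-0.924, 0.383, 0.002], [0.383, 0.924, -0.0], [-0.002, 0.0, -1.0]]
ft_force: [-0.4, 0.3, -1.7]
grip_width: 0.04
gripper_force: 32.9
```

>>> step_arm([
  [0, 0, -0.6],
  [0, 0, -0.6],
  [0, 0, -0.6],
  [0, 0, -0.2],
  [0.385, 0.33, 0],
  [0.385, 0.33, 0],
  [0.385, 0.33, 0],
  [0.385, 0.33, 0],
  [-0.062, 0.543, 0],
  [-0.062, 0.543, 0],
], fingers=[1, 1, 1, 1, 1, 1, 1, 1, 1, 1], twist=[0, 0, 0, 0, 0, 0, 0, 0, 0, 0])

```text
time_s: 10.4
position: [0.5027, 0.2872, 0.2692]
tool_rot: [[-0.924, 0.382, 0.002], [0.382, 0.924, 0.0], [-0.002, 0.001, -1.0]]
ft_force: [0.8, -1.0, -0.9]
grip_width: 0.0405
gripper_force: 33.0
```

>>> step_arm([
  [-0.062, 0.54, 0],
  [0, 0, 0.5],
  [0, 0, 0.5],
  [0, 0, 0.5],
  [0, 0, 0.3],
  [0, 0, 0.15],
  [0, 0, 0.04],
  [0, 0, 0],
  [0, 0, 0],
  [0, 0, 0],
], fingers=[1, 1, 1, 1, 1, 1, 1, 1, -0.4, -0.4], twist=[0, 0, 0, 0, 0, 0, 0, 0, 0, 0])

```text
time_s: 11.65
position: [0.5294, 0.3332, 0.07]
tool_rot: [[-0.924, 0.383, 0.002], [0.383, 0.924, 0.001], [-0.001, 0.001, -1.0]]
ft_force: [-0.9, -0.8, 0.9]
grip_width: 0.0597
gripper_force: 0.0
```

>>> step_arm([
  [0, 0, -0.6],
  [0, 0, -0.6],
  [0, 0, -0.6],
  [0, 0, -0.6],
  [0.062, -0.542, 0],
  [0.062, -0.542, 0],
  [0.062, -0.542, 0],
  [-0.532, -0.126, 0],
  [-0.532, -0.126, 0],
  [-0.532, -0.126, 0],
], fingers=[-0.4, -0.4, -0.4, -1, -1, -1, -1, -1, -1, -1], twist=[0, 0, 0, 0, 0, 0, 0, 0, 0, 0])

```text
time_s: 12.9
position: [0.5837, 0.0927, 0.3098]
tool_rot: [[-0.924, 0.383, 0.001], [0.383, 0.924, 0.0], [-0.001, 0.001, -1.0]]
ft_force: [0.5, 0.3, -0.0]
grip_width: 0.0857
gripper_force: 0.0
```

```bash
python3 - <<'E'
from h import *
s=monitor.observe(); print(s["position"])
im,d=optics.get_image("wrist"); c=optics.get_calibration("wrist"); cv2.imwrite("pics/w2.png",im); np.save("w2.npy",d)
W=cloud(c,np.ones(d.shape,bool),d)
P=W[(abs(W[:,0]-.583)<.03)&(abs(W[:,1]-.094)<.03)&(W[:,2]>.141)&(W[:,2]<.16)];print("knob",len(P),P.mean(0),cv2.minEnclosingCircle(P[:,:2].astype(np.float32)))
for r in models.landmark_of("wrist","basket_handle")[:1]: print(r["point"],r["confidence"],at_z(c,[r["point"]],.066))
from scipy.optimize import least_squares
P=W[(np.hypot(W[:,0]-.583,W[:,1]-.094)<.035)&(W[:,2]>.10)&(W[:,2]<.138)]
s=least_squares(lambda p:np.linalg.norm(P-[p[0],p[1],p[2]],axis=1)-p[3],[.583,.094,.12,.025],loss="soft_l1",f_scale=.001);print("sph",len(P),s.x)
E
```

```text
[0.58365723 0.0927182  0.30983275]
knob 140 [0.58642428 0.08952519 0.14614424] ((0.5874223113059998, 0.08917982876300812), 0.0059570930898189545)
[240.3, 219.2] 0.9 [[0.61609235 0.02815923 0.066     ]]
sph 1961 [0.5872174  0.08963657 0.11142526 0.02648349]
```

View pics/w2.png

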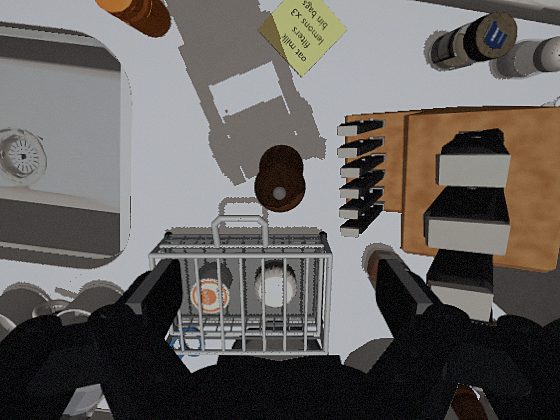

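>>> step_arm([
  [-0.013, 0, 0.5],
  [0, 0, 0.5],
  [0, 0, 0.5],
  [0, 0, 0.3],
  [0, 0, 0.15],
  [0, 0, 0],
  [0, 0, 0],
  [0, 0, 0],
  [0, 0, 0],
  [0, 0, 0],
], fingers=[-1, -1, -1, -1, -1, -1, 1, 1, 1, 1], twist=[0, 0, 0, 0, 0, 0, 0, 0, 0, 0], force=35)

```text
time_s: 14.25
position: [0.5845, 0.0936, 0.1156]
tool_rot: [[-0.924, 0.383, 0.003], [0.383, 0.924, 0.0], [-0.003, 0.001, -1.0]]
ft_force: [-1.1, 0.7, 5.8]
grip_width: 0.0469
gripper_force: 35.9
```

>>> step_arm([
  [0, 0, -0.6],
  [0, 0, -0.6],
  [0.58, -0.098, 0],
  [0.58, -0.098, 0],
  [0.127, 0.449, 0],
  [0.127, 0.449, 0],
  [0.127, 0.449, 0],
  [0, 0, 0.5],
  [0, 0, 0.4],
  [0, 0, 0.2],
], fingers=[1, 1, 1, 1, 1, 1, 1, 1, 1, 1], twist=[0, 0, 0, 0, 0, 0, 0, 0, 0, 0])

```text
time_s: 15.5
position: [0.4846, 0.2586, 0.1222]
tool_rot: [[-0.924, 0.383, -0.003], [0.383, 0.924, -0.001], [0.002, -0.002, -1.0]]
ft_force: [-0.6, 0.5, -2.7]
grip_width: 0.0469
gripper_force: 37.2
```

>>> step_arm([
  [0, 0, 0.06],
  [0, 0, 0.035],
  [0, 0, 0],
  [0, 0, 0],
  [0, 0, 0],
  [0, 0, 0],
  [0, 0, -0.2],
  [0, 0, -0.5],
  [0, 0, -0.6],
  [0, 0, 0],
], fingers=[1, 1, 1, -0.7, -0.7, -0.7, -0.7, -0.7, -0.7, -0.7], twist=[0, 0, 0, 0, 0, 0, 0, 0, 0, 0])

```text
time_s: 16.75
position: [0.4869, 0.2592, 0.2491]
tool_rot: [[-0.924, 0.383, 0.009], [0.383, 0.924, 0.003], [-0.007, 0.006, -1.0]]
ft_force: [0.1, -0.2, -0.9]
grip_width: 0.0728
gripper_force: 0.0
```

```bash
python3 - <<'E'
from h import *
a,d=optics.get_image("top"); cv2.imwrite("pics/t2.png",a[90:310,100:400].repeat(2,0).repeat(2,1)); c=optics.get_calibration("top")
e,ds=optics.get_image("scene"); cs=optics.get_calibration("scene")
for n,cc,dd in (("top",c,d),("scene",cs,ds)):
    for r in models.landmark_of(n,"basket_handle")[:1]: print(n,r["point"],r["confidence"],at_z(cc,[r["point"]],.066))
    W=cloud(cc,np.ones(dd.shape,bool),dd)
    P=W[(abs(W[:,0]-.61)<.04)&(abs(W[:,1]-.028)<.06)&(W[:,2]>.058)&(W[:,2]<.076)]
    fx=np.array([.924,-.383]);fy=np.array([.383,.924]); o=P[:,:2]-np.array([.616,.028])
    u=o@fx;v=o@fy; m=(u<.03)&(abs(v)<.05); print(n,m.sum(),np.round(np.percentile(u[m],[1,5,20,50]),4),np.round([v[m&(u<.008)].min(),v[m&(u<.008)].max()],4))
print(monitor.observe()["position"])
E
```

```text
top [306.4, 192.7] 0.75 [[0.61212274 0.02539819 0.066     ]]
top 160 [-0.0081 -0.0076 -0.0055 -0.0013] [-0.034   0.0329]
scene [309.6, 191.2] 0.76 [[0.60958971 0.02761533 0.066     ]]
scene 163 [-0.01   -0.0095 -0.0078 -0.0029] [-0.0334  0.0331]
[0.48503704 0.25858706 0.24318532]
```

View pics/t2.png

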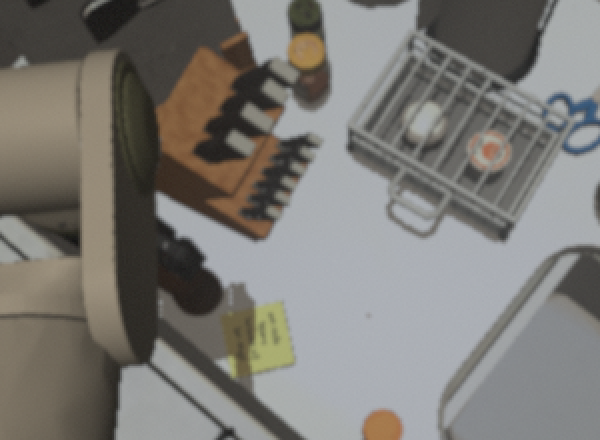

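>>> step_arm([
  [0, 0, -0.57],
  [-0.18, -0.39, 0],
  [-0.18, -0.39, 0],
  [-0.18, -0.39, 0],
  [-0.5, -0.154, 0],
  [-0.5, -0.154, 0],
  [-0.5, -0.154, 0],
  [0, 0, 0],
  [0, 0, 0],
  [0, 0, 0],
], fingers=[-0.7, -0.7, 0.3, 0.3, 0.3, 0.3, 0.3, 0.3, 0.3, 0.3], twist=[0, 0, 0, 0, 0, 0, 0, 0.0556, 0.0556, 0.0556])

```text
time_s: 18.2
position: [0.6115, 0.0297, 0.2997]
tool_rot: [[-0.604, 0.797, -0.003], [0.797, 0.604, 0.0], [0.002, -0.002, -1.0]]
ft_force: [-0.2, 0.2, -0.8]
grip_width: 0.0301
gripper_force: 0.0
```

>>> step_arm([
  [0, 0, 0.3],
  [0, 0, 0.3],
  [0, 0, 0.3],
  [0, 0, 0.3],
  [0, 0, 0],
  [0, 0, 0],
  [0, 0, 0],
], fingers=[0.3, 0.3, 0.3, 0.3, 0.3, 0.3, 0.3], twist=[0.0556, 0.0556, 0.0556, 0.0556, 0.0556, 0.0556, 0])

```text
time_s: 19.08
position: [0.6111, 0.0299, 0.1801]
tool_rot: [[0.383, 0.924, -0.003], [0.924, -0.383, 0.0], [-0.001, -0.002, -1.0]]
ft_force: [-0.6, 0.1, 0.3]
grip_width: 0.0301
gripper_force: 0.0
```

>>> step_arm([
  [0, 0, 0.5],
  [0, 0, 0.4],
  [0, 0, 0.23],
  [0, 0, 0],
  [0, 0, 0],
  [0, 0, 0],
  [0, 0, 0],
], fingers=[0.3, 0.3, 0.3, 0.3, 1, 1, 1], twist=[0, 0, 0, 0, 0, 0, 0], force=40)

```text
time_s: 19.95
position: [0.612, 0.0298, 0.0697]
tool_rot: [[0.383, 0.924, 0.002], [0.924, -0.383, -0.0], [0.001, 0.002, -1.0]]
ft_force: [0.8, -0.4, 4.2]
grip_width: 0.0059
gripper_force: 39.3
```

>>> step_arm([
  [0, -0.06, 0],
  [0, -0.12, 0],
  [0, -0.14, 0],
  [0, -0.14, 0],
  [0, -0.14, 0],
  [0, -0.14, 0],
  [0, -0.14, 0],
  [0, -0.12, 0],
  [0, -0.07, 0],
  [0, -0.03, 0],
], fingers=[1, 1, 1, 1, 1, 1, 1, 1, 1, 1], twist=[0, 0, 0, 0, 0, 0, 0, 0, 0, 0])

```text
time_s: 21.2
position: [0.5104, 0.0718, 0.0696]
tool_rot: [[0.383, 0.924, 0.003], [0.924, -0.383, -0.001], [0.0, 0.004, -1.0]]
ft_force: [7.8, -7.8, 1.4]
grip_width: 0.0065
gripper_force: 39.3
```

>>> step_arm([
  [0, -0.02, 0],
  [0, -0.02, 0],
  [0, 0, 0],
  [0, 0, 0],
], fingers=[1, 1, 1, 1], twist=[0, 0, 0, 0])

```text
time_s: 21.7
position: [0.5103, 0.0719, 0.0697]
tool_rot: [[0.384, 0.923, 0.011], [0.923, -0.384, -0.003], [0.001, 0.011, -1.0]]
ft_force: [16.2, -10.5, -4.3]
grip_width: 0.0062
gripper_force: 39.0
```

>>> step_arm([
  [0, 0.04, 0],
  [0, 0, 0],
  [0, 0, 0],
  [0, 0, -0.3],
  [0, 0, -0.6],
  [0, -0.1, -0.6],
  [0, -0.1, -0.3],
  [0, 0, 0],
  [0, 0, 0],
  [0, 0, 0],
], fingers=[1, 0.3, 0.3, 0.3, 0.3, 0.3, -1, -1, -1, -1], twist=[0, 0, 0, 0, 0, 0, 0, 0, 0, 0])

```text
time_s: 22.95
position: [0.4912, 0.0797, 0.2471]
tool_rot: [[0.384, 0.923, -0.003], [0.923, -0.384, 0.0], [-0.001, -0.003, -1.0]]
ft_force: [-1.4, -0.0, -1.1]
grip_width: 0.0855
gripper_force: 0.0
```

```bash
python3 - <<'E'
from h import *
from scipy.optimize import least_squares
print(monitor.observe()["position"])
V=[]
for n in ["scene","top","wrist"]:
    im,d=optics.get_image(n); c=optics.get_calibration(n); V.append(im)
    W=cloud(c,np.ones(d.shape,bool),d)
    for r in models.trace(n,"kitchen_timer")[:1]:
        P=cloud(c,r["mask"],d); P=P[(P[:,2]>.03)&(P[:,2]<.065)]
        g=P.mean(0)
        s=least_squares(lambda p:np.linalg.norm(P-p[:3],axis=1)-p[3],[g[0],g[1],.02,.03],loss="soft_l1",f_scale=.001)
        print(n,round(r["confidence"],2),r["point"],len(P),np.round(g,4),"top",P[:,2].max(),"sph",np.round(s.x,4),cv2.minEnclosingCircle(P[:,:2].astype(np.float32)))
    for r in models.landmark_of(n,"kitchen_timer")[:1]: print("lm",at_z(c,[r["point"]],.016))
    for r in models.trace(n,"capsule")[:1]: print("caps",np.median(cloud(c,r["mask"],d),0))
cv2.imwrite("pics/o1.png",np.hstack([cv2.resize(V[0][100:300,170:440],(400,296)),cv2.resize(V[2],(400,296))]))
E
```

```text
[0.4912114  0.07973265 0.24708854]
scene 0.83 [296.7, 189.1] 488 [0.6161 0.0648 0.0482] top 0.0595288947390209 sph [0.6246 0.0705 0.0292 0.0298] ((0.622584879398346, 0.06921260058879852), 0.02869848720729351)
lm [[0.62301066 0.06975147 0.016     ]]
caps [ 0.58697313 -0.01267448  0.05773925]
lm [[0.53280273 0.32006399 0.016     ]]
caps [0.52561319 0.32132629 0.10066684]
wrist 0.78 [401.4, 142.2] 2695 [0.6206 0.0743 0.05  ] top 0.057857248545998274 sph [0.625  0.0711 0.0239 0.0336] ((0.624493420124054, 0.07154763489961624), 0.02919982187449932)
lm [[0.62344221 0.07245351 0.016     ]]
caps [ 0.59301338 -0.00442949  0.05795891]
```

View pics/o1.png

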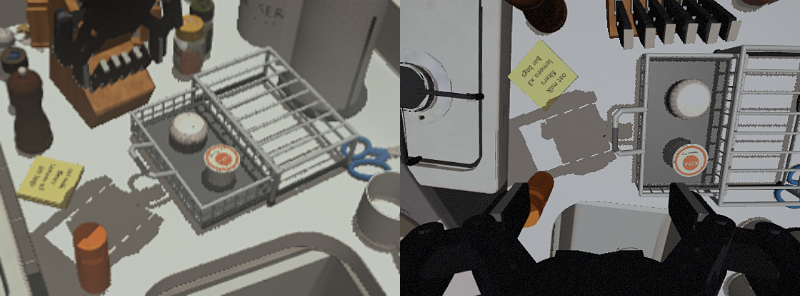

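>>> step_arm([
  [0.141, 0.42, 0],
  [0.141, 0.42, 0],
  [0.141, 0.42, 0],
  [0, 0, 0.5],
  [0, 0, 0.5],
  [0, 0, 0.5],
  [0, 0, 0.3],
  [0, 0, 0.15],
  [0, 0, 0.09],
  [0, 0, 0],
], fingers=[-0.64, -0.64, -0.64, -0.64, -0.64, -0.64, -0.64, -0.64, -0.64, -0.64], twist=[0, 0, 0, 0, 0, 0, 0, 0, 0, 0], force=30)

```text
time_s: 24.8
position: [0.6216, 0.0718, 0.0447]
tool_rot: [[0.383, 0.924, -0.005], [0.924, -0.383, 0.001], [-0.001, -0.006, -1.0]]
ft_force: [-15.1, 5.5, 9.8]
grip_width: 0.0697
gripper_force: 13.9
```

>>> step_arm([
  [0, 0, 0],
  [0, 0, 0],
  [0, 0, 0],
  [0, 0, 0],
], fingers=[1, 1, 1, 1], twist=[0, 0, 0, 0])

```text
time_s: 25.3
position: [0.6252, 0.0705, 0.0463]
tool_rot: [[0.384, 0.923, 0.004], [0.923, -0.384, -0.0], [0.001, 0.004, -1.0]]
ft_force: [-0.5, 0.5, 10.7]
grip_width: 0.0546
gripper_force: 30.1
```

>>> step_arm([
  [0, 0, -0.2],
  [0, 0, -0.4],
  [0, 0, -0.5],
  [0, 0, -0.4],
  [0, 0, 0],
], fingers=[1, 1, 1, 1, 1], twist=[0, 0, 0, 0, 0])

```text
time_s: 25.92
position: [0.6251, 0.0705, 0.1977]
tool_rot: [[0.384, 0.923, 0.006], [0.923, -0.384, -0.0], [0.002, 0.006, -1.0]]
ft_force: [0.1, 0.2, -1.2]
grip_width: 0.0545
gripper_force: 32.4
```

```bash
python3 - <<'E'
from h import *
print(monitor.observe()["position"])
a,_=optics.get_image("scene"); b,_=optics.get_image("wrist")
cv2.imwrite("pics/o2.png",np.hstack([cv2.resize(a[100:300,170:440],(400,296)),cv2.resize(b,(400,296))]))
E
```

```text
[0.62510284 0.07049404 0.19773199]
```

View pics/o2.png

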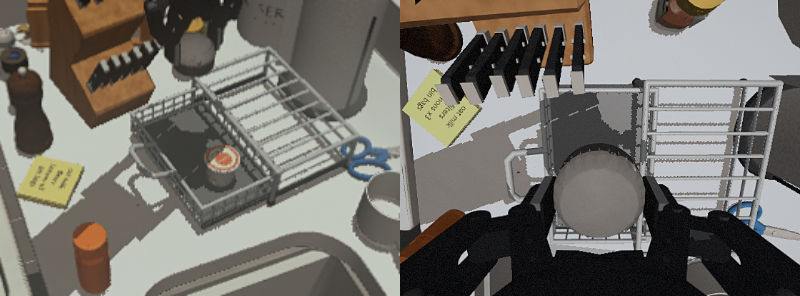

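>>> step_arm([
  [-0.108, -0.515, 0],
  [-0.108, -0.515, 0],
  [-0.108, -0.515, 0],
  [0.318, -0.284, 0],
  [0.318, -0.284, 0],
  [0, 0, 0.5],
  [0, 0, 0.4],
  [0, 0, 0.2],
  [0, 0, 0],
  [0, 0, 0],
], fingers=[1, 1, 1, 1, 1, 1, 1, 1, 1, 1], twist=[0, 0, 0, 0, 0, 0, 0, 0, 0, 0])

```text
time_s: 27.28
position: [0.441, 0.1804, 0.0847]
tool_rot: [[0.384, 0.923, -0.0], [0.923, -0.384, 0.0], [-0.0, -0.0, -1.0]]
ft_force: [0.4, 0.1, -1.2]
grip_width: 0.0546
gripper_force: 32.4
```

>>> step_arm([
  [0, 0.01, 0.25],
  [0, 0, 0.1],
  [0, 0, 0.06],
  [0, 0, 0],
], fingers=[1, 1, 1, 1], twist=[0, 0, 0, 0])

```text
time_s: 27.78
position: [0.442, 0.1801, 0.0437]
tool_rot: [[0.384, 0.923, 0.0], [0.923, -0.384, -0.0], [0.0, 0.0, -1.0]]
ft_force: [-0.0, -0.4, -0.6]
grip_width: 0.0545
gripper_force: 32.4
```

>>> step_arm([
  [0, 0, 0.01],
  [0, 0, 0.01],
  [0, 0, 0.01],
  [0, 0, 0],
], fingers=[1, 1, 1, 1], twist=[0, 0, 0, 0])

```text
time_s: 28.28
position: [0.442, 0.18, 0.0414]
tool_rot: [[0.384, 0.923, 0.001], [0.923, -0.384, -0.0], [0.0, 0.001, -1.0]]
ft_force: [-3.0, -1.3, 9.3]
grip_width: 0.0545
gripper_force: 33.2
```

>>> step_arm([
  [0, 0, 0],
  [0, 0, 0],
  [0, 0, 0],
  [0, 0, -0.2],
  [0, 0, -0.6],
  [0, 0, -0.6],
  [-0.245, 0.348, 0],
  [-0.245, 0.348, 0],
  [-0.245, 0.348, 0],
  [0, 0, 0],
], fingers=[-0.64, -0.64, -0.64, -0.64, -0.64, -0.64, 0.3, 0.3, 0.3, 0.3], twist=[0, 0, 0, 0, 0, 0, 0, 0, 0, 0])

```text
time_s: 29.52
position: [0.5111, 0.0701, 0.1801]
tool_rot: [[0.387, 0.922, -0.0], [0.922, -0.387, -0.0], [-0.0, 0.0, -1.0]]
ft_force: [0.1, 0.5, -0.5]
grip_width: 0.0298
gripper_force: 0.0
```

```bash
python3 - <<'E'
from h import *
print(monitor.observe()["position"],monitor.observe()["tool_rot"][:,1])
V=[]
fx=np.array([.924,-.383]);fy=np.array([.383,.924])
for n in ["scene","top","wrist"]:
    im,d=optics.get_image(n); c=optics.get_calibration(n); V.append(im)
    W=cloud(c,np.ones(d.shape,bool),d)
    o=W[:,:2]-np.array([.5103,.0719]); u=o@fx;v=o@fy
    m=(W[:,2]>.058)&(W[:,2]<.076)&(abs(u)<.03)&(abs(v)<.022); print(n,"handle u",m.sum(),np.round(np.percentile(u[m],[2,50,98]),4) if m.sum() else "")
    for r in models.trace(n,"kitchen_timer")[:1]:
        P=cloud(c,r["mask"],d); P=P[P[:,2]>.03]; print(n,np.round(r["point"]),np.round(cv2.minEnclosingCircle(P[:,:2].astype(np.float32))[0],4),P[:,2].max())
cv2.imwrite("pics/o3.png",np.hstack([cv2.resize(V[0][100:300,170:440],(400,296)),cv2.resize(V[2],(400,296))]))
E
```

```text
[0.51109563 0.07009261 0.18014972] [ 9.22109294e-01 -3.86929505e-01  8.51153136e-05]
scene handle u 72 [-0.0035 -0.0009  0.0039]
scene [204. 217.] [0.4404 0.1799] 0.054533830581339426
top handle u 0 
wrist handle u 609 [-0.004  -0.0003  0.0036]
wrist [149. 108.] [0.4416 0.1804] 0.052358551872425274
```

View pics/o3.png

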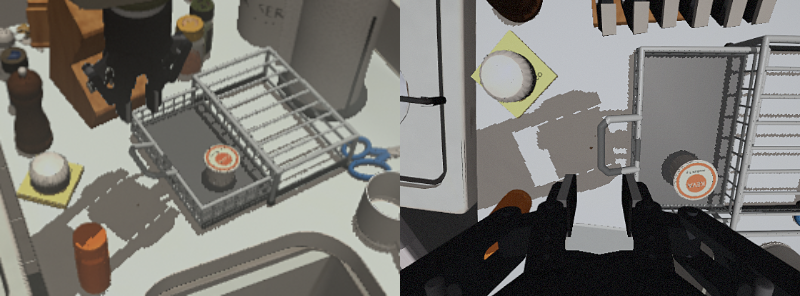

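>>> step_arm([
  [0, 0, 0.5],
  [0, 0, 0.4],
  [0, 0, 0.21],
  [0, 0, 0],
  [0, 0, 0],
  [0, 0, 0],
  [0, 0, 0],
], fingers=[0.3, 0.3, 0.3, 0.3, 1, 1, 1], twist=[0, 0, 0, 0, 0, 0, 0], force=40)

```text
time_s: 30.7
position: [0.5107, 0.0722, 0.0707]
tool_rot: [[0.384, 0.923, 0.003], [0.923, -0.384, 0.0], [0.001, 0.002, -1.0]]
ft_force: [-0.5, 2.5, 6.2]
grip_width: 0.0063
gripper_force: 39.6
```

>>> step_arm([
  [0, 0.06, 0],
  [0, 0.12, 0],
  [0, 0.15, 0],
  [0, 0.16, 0],
  [0, 0.16, 0],
  [0, 0.16, 0],
  [0, 0.15, 0],
  [0, 0.12, 0],
  [0, 0.08, 0],
  [0, 0.03, 0],
], fingers=[1, 1, 1, 1, 1, 1, 1, 1, 1, 1], twist=[0, 0, 0, 0, 0, 0, 0, 0, 0, 0])

```text
time_s: 31.95
position: [0.6207, 0.0268, 0.0707]
tool_rot: [[0.384, 0.923, 0.002], [0.923, -0.384, 0.001], [0.002, 0.002, -1.0]]
ft_force: [-0.3, 3.9, 5.7]
grip_width: 0.0064
gripper_force: 39.5
```

>>> step_arm([
  [0, 0.015, 0],
  [0, 0.015, 0],
  [0, 0.01, 0],
  [0, 0, 0],
], fingers=[1, 1, 1, 1], twist=[0, 0, 0, 0])

```text
time_s: 32.45
position: [0.6218, 0.0264, 0.0707]
tool_rot: [[0.383, 0.924, -0.004], [0.924, -0.383, 0.002], [0.001, -0.004, -1.0]]
ft_force: [-9.8, 7.2, 12.6]
grip_width: 0.0063
gripper_force: 40.3
```

>>> step_arm([
  [0, -0.025, 0],
  [0, 0, 0],
  [0, 0, 0],
  [0, 0, -0.5],
  [0, 0, -0.6],
  [0, 0, -0.6],
  [0, 0, -0.6],
  [0.15, -0.538, 0],
  [0.15, -0.538, 0],
  [0.15, -0.538, 0],
], fingers=[1, 0.3, 0.3, 0.3, 0.3, 0.3, 0.3, 0.3, 0.3, 0.3], twist=[0, 0, 0, 0, 0, 0, 0, 0, 0, 0])

```text
time_s: 33.7
position: [0.488, 0.13, 0.2993]
tool_rot: [[0.385, 0.923, -0.0], [0.923, -0.385, -0.0], [-0.0, -0.0, -1.0]]
ft_force: [0.6, 1.3, 0.7]
grip_width: 0.03
gripper_force: 0.0
```

>>> step_arm([
  [0.39, -0.18, 0],
  [0.39, -0.18, 0],
  [0.39, -0.18, 0],
  [0, 0, 0],
  [0, 0, 0],
  [0, 0, 0],
  [0, 0, 0],
  [0, 0, 0],
  [0, 0, 0],
  [0, 0, 0],
], fingers=[-0.7, -0.7, -0.7, -0.7, -0.7, -0.7, -0.7, -0.7, -0.7, -0.7], twist=[0, 0, 0, -0.0556, -0.0556, -0.0556, -0.0556, -0.0556, -0.0556, -0.0556])

```text
time_s: 34.95
position: [0.4846, 0.2579, 0.2993]
tool_rot: [[-0.741, 0.672, -0.001], [0.672, 0.741, -0.0], [0.0, -0.001, -1.0]]
ft_force: [-0.2, -0.3, 0.9]
grip_width: 0.0727
gripper_force: 0.0
```

>>> step_arm([
  [0, 0, 0],
  [0, 0, 0],
  [0, 0, 0],
  [0, 0, 0],
], fingers=[-0.7, -0.7, -0.7, -0.7], twist=[-0.0556, -0.0556, 0, 0])

```text
time_s: 35.45
position: [0.4846, 0.258, 0.2994]
tool_rot: [[-0.922, 0.386, -0.0], [0.386, 0.922, -0.0], [0.0, -0.0, -1.0]]
ft_force: [0.5, -0.5, -0.4]
grip_width: 0.0725
gripper_force: 0.0
```

```bash
python3 - <<'E'
from h import *
s=monitor.observe(); print(s["position"],s["tool_rot"][:,:2].T, s["q"][5])
V=[]
fx=np.array([.924,-.383]);fy=np.array([.383,.924])
for n in ["scene","top"]:
    im,d=optics.get_image(n); c=optics.get_calibration(n); V.append(im)
    W=cloud(c,np.ones(d.shape,bool),d)
    o=W[:,:2]-np.array([.6212,.0259]); u=o@fx;v=o@fy
    m=(W[:,2]>.058)&(W[:,2]<.076)&(u>-.03)&(u<.008)&(abs(v)<.022); print(n,"handle u",m.sum(),np.round(np.percentile(u[m],[2,50,98]),4) if m.sum() else "")
im,d=optics.get_image("wrist"); V.append(im)
cv2.imwrite("pics/o4.png",np.hstack([cv2.resize(V[0][100:300,170:440],(400,296)),cv2.resize(V[2],(400,296))]))
E
```

```text
[0.4846279  0.25800128 0.29942433] [[-9.22487207e-01  3.86027616e-01  1.78394277e-04]
 [ 3.86027575e-01  9.22487213e-01 -2.28950556e-04]] -51.61905986467948
scene handle u 66 [-0.0048 -0.0022  0.0027]
top handle u 69 [-0.003   0.0001  0.0044]
```

View pics/o4.png

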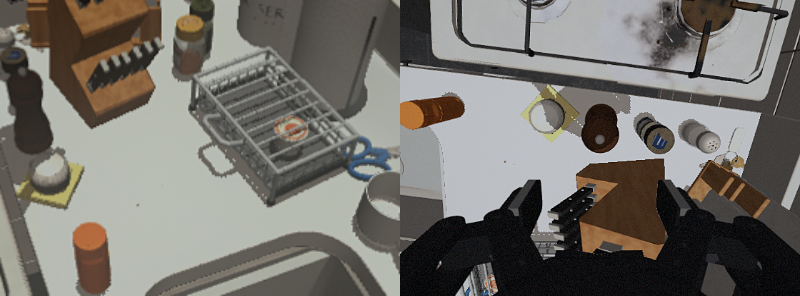

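>>> step_arm([
  [0, 0.007, 0.5],
  [0, 0, 0.5],
  [0, 0, 0.5],
  [0, 0, 0.25],
  [0, 0, 0.09],
  [0, 0, 0],
  [0, 0, 0],
  [0, 0, 0],
  [0, 0, 0],
  [0, 0, 0],
], fingers=[-0.7, -0.7, -0.7, -0.7, -0.7, -0.7, 1, 1, 1, 1], twist=[0, 0, 0, 0, 0, 0, 0, 0, 0, 0], force=35)

```text
time_s: 36.85
position: [0.4856, 0.2591, 0.1172]
tool_rot: [[-0.924, 0.383, 0.003], [0.383, 0.924, 0.001], [-0.003, 0.002, -1.0]]
ft_force: [-0.7, 0.6, 6.5]
grip_width: 0.047
gripper_force: 36.0
```

>>> step_arm([
  [0, 0, -0.6],
  [0, 0, -0.6],
  [-0.13, -0.448, 0],
  [-0.13, -0.448, 0],
  [-0.13, -0.448, 0],
  [-0.58, 0.098, 0],
  [-0.58, 0.098, 0],
  [0, 0, 0.5],
  [0, 0, 0.4],
  [0, 0, 0],
], fingers=[1, 1, 1, 1, 1, 1, 1, 1, 1, 1], twist=[0, 0, 0, 0, 0, 0, 0, 0, 0, 0])

```text
time_s: 38.1
position: [0.5828, 0.0934, 0.1435]
tool_rot: [[-0.924, 0.383, -0.006], [0.383, 0.924, 0.0], [0.006, -0.002, -1.0]]
ft_force: [0.1, 0.6, -1.0]
grip_width: 0.0468
gripper_force: 37.1
```

>>> step_arm([
  [-0.013, 0.006, 0.15],
  [0, 0, 0.07],
  [0, 0, 0.03],
  [0, 0, 0],
], fingers=[1, 1, 1, 1], twist=[0, 0, 0, 0])

```text
time_s: 38.6
position: [0.5857, 0.0934, 0.1209]
tool_rot: [[-0.924, 0.383, 0.001], [0.383, 0.924, -0.0], [-0.001, 0.0, -1.0]]
ft_force: [-0.7, -0.5, -1.5]
grip_width: 0.0469
gripper_force: 37.1
```

>>> step_arm([
  [0.01, 0, 0.02],
  [0, 0, 0.01],
  [0, 0, 0.005],
  [0, 0, 0],
], fingers=[1, 1, 1, 1], twist=[0, 0, 0, 0])

```text
time_s: 39.1
position: [0.5849, 0.0937, 0.1175]
tool_rot: [[-0.924, 0.383, 0.001], [0.383, 0.924, -0.0], [-0.001, 0.0, -1.0]]
ft_force: [0.9, -0.9, 3.1]
grip_width: 0.0467
gripper_force: 37.3
```

>>> step_arm([
  [0, 0, 0],
  [0, 0, 0],
  [0, 0, 0],
  [0, 0, -0.3],
  [0, 0, -0.6],
  [0, 0, -0.6],
  [0, 0, -0.4],
  [0.539, 0.124, 0],
  [0.539, 0.124, 0],
  [0.539, 0.124, 0],
], fingers=[-1, -1, -1, -1, -1, -1, -1, -0.4, -0.4, -0.4], twist=[0, 0, 0, 0, 0, 0, 0, 0, 0, 0])

```text
time_s: 40.35
position: [0.4479, 0.1908, 0.307]
tool_rot: [[-0.924, 0.383, 0.0], [0.383, 0.924, 0.0], [0.0, 0.0, -1.0]]
ft_force: [0.6, 0.7, 0.0]
grip_width: 0.0596
gripper_force: 0.0
```

>>> step_arm([
  [-0.062, 0.542, 0],
  [-0.062, 0.542, 0],
  [-0.062, 0.542, 0],
  [0, 0, 0],
  [0, 0, 0],
], fingers=[-0.4, -0.4, -0.4, -0.4, -0.4], twist=[0, 0, 0, 0, 0])

```text
time_s: 40.98
position: [0.5287, 0.3329, 0.3068]
tool_rot: [[-0.924, 0.383, -0.001], [0.383, 0.924, -0.0], [0.0, -0.001, -1.0]]
ft_force: [0.9, -0.9, -0.1]
grip_width: 0.0599
gripper_force: 0.0
```

>>> step_arm([
  [-0.005, 0.005, 0.58],
  [0, 0, 0.58],
  [0, 0, 0.58],
  [0, 0, 0.4],
  [0, 0, 0.17],
  [0, 0, 0.058],
  [0, 0, 0],
  [0, 0, 0],
  [0, 0, 0],
  [0, 0, 0],
], fingers=[-0.4, -0.4, -0.4, -0.4, -0.4, -0.4, -0.4, 1, 1, 1], twist=[0, 0, 0, 0, 0, 0, 0, 0, 0, 0], force=30)

```text
time_s: 42.22
position: [0.5301, 0.3335, 0.0717]
tool_rot: [[-0.924, 0.383, 0.002], [0.383, 0.924, 0.001], [-0.002, 0.001, -1.0]]
ft_force: [-1.2, -0.9, 5.8]
grip_width: 0.0397
gripper_force: 29.9
```

>>> step_arm([
  [0, 0, -0.6],
  [0, 0, -0.6],
  [0, 0, -0.6],
  [0, 0, -0.2],
  [0.062, -0.542, 0],
  [0.062, -0.542, 0],
  [0.062, -0.542, 0],
  [-0.385, -0.331, 0],
  [-0.385, -0.331, 0],
  [-0.385, -0.331, 0],
], fingers=[1, 1, 1, 1, 1, 1, 1, 1, 1, 1], twist=[0, 0, 0, 0, 0, 0, 0, 0, 0, 0])

```text
time_s: 43.48
position: [0.5191, 0.0529, 0.2706]
tool_rot: [[-0.924, 0.383, 0.001], [0.383, 0.924, 0.0], [-0.001, 0.0, -1.0]]
ft_force: [1.0, 0.3, -1.9]
grip_width: 0.0401
gripper_force: 31.3
```

>>> step_arm([
  [-0.385, -0.331, 0],
  [0, 0, 0.6],
  [0, 0, 0.6],
  [0, 0, 0.5],
  [0, 0, 0.15],
  [0, 0, 0],
  [0, 0, 0],
], fingers=[1, 1, 1, 1, 1, 1, 1], twist=[0, 0, 0, 0, 0, 0, 0])

```text
time_s: 44.35
position: [0.5428, 0.0089, 0.0872]
tool_rot: [[-0.924, 0.383, 0.004], [0.383, 0.924, -0.001], [-0.004, 0.001, -1.0]]
ft_force: [-0.4, -0.1, -1.3]
grip_width: 0.04
gripper_force: 31.4
```

>>> step_arm([
  [0.005, 0, 0.09],
  [0, 0, 0.04],
  [0, 0, 0.02],
  [0, 0, 0.01],
  [0, 0, 0],
], fingers=[1, 1, 1, 1, 1], twist=[0, 0, 0, 0, 0])

```text
time_s: 44.98
position: [0.5416, 0.0088, 0.0714]
tool_rot: [[-0.924, 0.383, 0.002], [0.383, 0.924, -0.001], [-0.002, -0.0, -1.0]]
ft_force: [-7.0, -2.0, 19.5]
grip_width: 0.0402
gripper_force: 32.0
```

>>> step_arm([
  [0, 0, -0.01],
  [0, 0, 0],
  [0, 0, 0],
  [0, 0, 0],
  [0, 0, -0.5],
  [0, 0, -0.6],
  [0, 0, -0.6],
  [0, 0, -0.6],
  [0.385, 0.33, 0],
  [0.385, 0.33, 0],
], fingers=[1, -0.4, -0.4, -0.4, -0.4, -0.4, -0.4, -0.4, -0.4, -0.4], twist=[0, 0, 0, 0, 0, 0, 0, 0, 0, 0])

```text
time_s: 46.22
position: [0.4949, 0.1005, 0.3005]
tool_rot: [[-0.923, 0.384, 0.001], [0.384, 0.923, 0.0], [-0.001, 0.0, -1.0]]
ft_force: [0.6, -0.3, -0.4]
grip_width: 0.0598
gripper_force: 0.0
```

>>> step_arm([
  [0.385, 0.33, 0],
  [0.385, 0.33, 0],
  [-0.072, 0.615, 0],
  [-0.072, 0.615, 0],
  [-0.072, 0.615, 0],
  [-0.072, 0.615, 0],
  [0, 0, 0],
  [0, 0, 0],
], fingers=[-0.4, -0.4, -0.4, -0.4, -0.4, -0.4, -0.4, -0.4], twist=[0, 0, 0, 0, 0, 0, 0, 0])

```text
time_s: 47.22
position: [0.5701, 0.4061, 0.2997]
tool_rot: [[-0.924, 0.383, -0.001], [0.383, 0.924, -0.001], [0.001, -0.001, -1.0]]
ft_force: [-0.1, -0.4, 0.9]
grip_width: 0.0595
gripper_force: 0.0
```

>>> step_arm([
  [-0.008, 0.011, 0.58],
  [0, 0, 0.58],
  [0, 0, 0.58],
  [0, 0, 0.45],
  [0, 0, 0.18],
  [0, 0, 0.05],
  [0, 0, 0],
  [0, 0, 0],
  [0, 0, 0],
  [0, 0, 0],
], fingers=[-0.4, -0.4, -0.4, -0.4, -0.4, -0.4, -0.4, 1, 1, 1], twist=[0, 0, 0, 0, 0, 0, 0, 0, 0, 0])

```text
time_s: 48.48
position: [0.572, 0.4073, 0.0601]
tool_rot: [[-0.924, 0.383, 0.002], [0.383, 0.924, 0.001], [-0.002, 0.002, -1.0]]
ft_force: [-2.4, -1.9, 6.2]
grip_width: 0.0365
gripper_force: 28.8
```

>>> step_arm([
  [0, 0, -0.6],
  [0, 0, -0.6],
  [0, 0, -0.6],
  [0, 0, -0.2],
  [0.072, -0.615, 0],
  [0.072, -0.615, 0],
  [0.072, -0.615, 0],
  [0.072, -0.615, 0],
  [-0.401, -0.388, 0],
  [-0.401, -0.388, 0],
], fingers=[1, 1, 1, 1, 1, 1, 1, 1, 1, 1], twist=[0, 0, 0, 0, 0, 0, 0, 0, 0, 0])

```text
time_s: 49.72
position: [0.495, 0.087, 0.2592]
tool_rot: [[-0.924, 0.382, 0.002], [0.382, 0.924, -0.0], [-0.002, 0.001, -1.0]]
ft_force: [-0.0, 0.9, -1.0]
grip_width: 0.036
gripper_force: 29.4
```

>>> step_arm([
  [0, 0, 0.6],
  [0, 0, 0.6],
  [0, 0, 0.5],
  [0, 0, 0.15],
  [0, 0, 0],
  [0, 0, 0],
  [0, 0, 0],
], fingers=[1, 1, 1, 1, 1, 1, 1], twist=[0, 0, 0, 0, 0, 0, 0])

```text
time_s: 50.6
position: [0.4956, 0.0885, 0.0743]
tool_rot: [[-0.924, 0.383, 0.002], [0.383, 0.924, -0.0], [-0.002, 0.001, -1.0]]
ft_force: [-0.5, -0.0, -0.6]
grip_width: 0.0361
gripper_force: 29.6
```

>>> step_arm([
  [0, 0, 0.08],
  [0, 0, 0.04],
  [0, 0, 0.02],
  [0, 0, 0],
  [0, 0, 0],
], fingers=[1, 1, 1, 1, 1], twist=[0, 0, 0, 0, 0])

```text
time_s: 51.22
position: [0.4951, 0.0884, 0.0601]
tool_rot: [[-0.924, 0.383, 0.001], [0.383, 0.924, -0.0], [-0.001, 0.0, -1.0]]
ft_force: [-3.7, 0.2, 11.1]
grip_width: 0.0361
gripper_force: 31.5
```

Contact with the worktop. I'll release, retreat and check.

>>> step_arm([
  [0, 0, -0.007],
  [0, 0, 0],
  [0, 0, 0],
  [0, 0, -0.3],
  [0, 0, -0.6],
  [0, 0, -0.6],
  [0, 0, -0.6],
  [0.4, 0.38, 0],
  [0.4, 0.38, 0],
  [0, 0, 0],
], fingers=[1, -0.4, -0.4, -0.4, -0.4, -0.4, -0.4, -0.4, -0.4, -0.4], twist=[0, 0, 0, 0, 0, 0, 0, 0, 0, 0])

```text
time_s: 52.48
position: [0.4487, 0.1918, 0.27]
tool_rot: [[-0.926, 0.379, -0.0], [0.379, 0.926, 0.0], [0.0, 0.0, -1.0]]
ft_force: [0.1, -0.9, -0.6]
grip_width: 0.0597
gripper_force: 0.0
```

>>> step_arm([
  [0.4, 0.4, 0],
  [0.4, 0.4, 0],
  [0.1, 0.6, 0],
  [0, 0.6, 0],
  [0, 0, 0],
], fingers=[-0.4, -0.4, -0.4, -0.4, -0.4], twist=[0, 0, 0, 0, 0])

```text
time_s: 53.1
position: [0.4448, 0.4106, 0.2678]
tool_rot: [[-0.925, 0.381, -0.002], [0.381, 0.925, -0.001], [0.001, -0.002, -1.0]]
ft_force: [0.2, -0.7, -0.3]
grip_width: 0.0596
gripper_force: 0.0
```

```bash
cat > fit2.py <<'E'
from h import *
from scipy.optimize import least_squares
print(monitor.observe()["position"])
V=[]
for n in ["scene","top"]:
    im,d=optics.get_image(n); c=optics.get_calibration(n); V.append(im)
    W0=cloud(c,np.ones(d.shape,bool),np.load(n+"0.npy")); W1=cloud(c,np.ones(d.shape,bool),d)
    for nm,g,r,lo,hi in [("mill",(.585,.0925),.025,.112,.135),("shaker",(.496,.086),.022,.02,.07),("jar",(.542,.007),.0205,.02,.10)]:
        o=[]
        for W in (W0,W1):
            P=W[(np.hypot(W[:,0]-g[0],W[:,1]-g[1])<r+.012)&(W[:,2]>lo)&(W[:,2]<hi)]
            o.append(least_squares(lambda p:np.hypot(P[:,0]-p[0],P[:,1]-p[1])-r,g,loss="soft_l1",f_scale=.001).x if len(P) else np.zeros(2))
        print(n,nm,"shift mm",np.round((o[1]-o[0])*1e3,1))
    for r in models.trace(n,"kitchen_timer")[:1]:
        P=cloud(c,r["mask"],d); P=P[P[:,2]>.03]; print("timer",r["point"],np.median(P,0))
cv2.imwrite("pics/f1.png",np.hstack([cv2.resize(V[0][100:300,170:440],(400,296)),cv2.resize(V[1][90:310,150:400],(400,352))[:296]]))
E
python3 fit2.py
```

```text
[0.44476162 0.41063442 0.26777825]
scene mill shift mm [ 3.9 -1.9]
scene shaker shift mm [0.1 0.8]
scene jar shift mm [0.2 0.6]
timer [200.7, 216.5] [0.4345283  0.17155914 0.04669114]
top mill shift mm [ 3.4 -2.1]
top shaker shift mm [-0.2  1. ]
top jar shift mm [0.3 0.6]
timer [226.2, 257.5] [0.44083393 0.17624145 0.0478736 ]
```

View pics/f1.png

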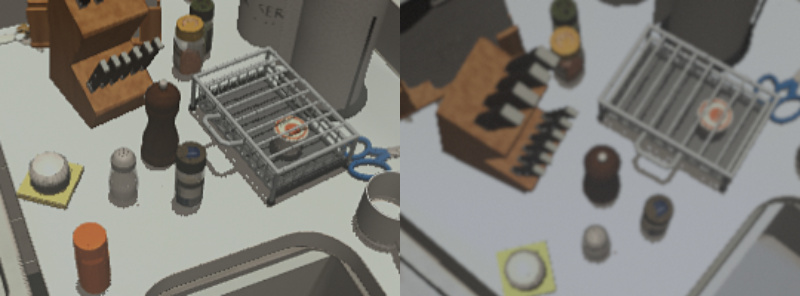

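The mill stands 4 mm from its original spot; the shaker and jar are within about 1 mm. The timer is centred on the pad, the basket is home with the capsule upright inside, and the arm is clear. I'm handing in.

```bash
python3 -c "
from rig import close_job
print(close_job())"
```

```text
the job is handed in; nothing more can be done
None
```

The job is handed in after about 53 s: the timer stands in the middle of the pad, the basket is fully home with the capsule inside, and the mill, shaker and jar are back upright, the shaker and jar within about 1 mm of their spots and the mill about 4 mm off (I left that uncorrected).

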